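Fit the drill chuck's arbor and knock it home

ROBOT

A 6-joint arm with a two-finger parallel gripper is mounted at the origin on the work surface. World frame = base frame: x ahead of the robot, y to its left, z up, the work surface at z = 0. Lengths are in m, angles in degrees, forces in N, time in s.
With the tool pointing down it reaches from about 0.375 to 0.9 m from the base axis. Payload 3.1 kg.
Tool frame: the origin (TCP) lies where the fingers leave the gripper's body, on its centre line; the fingertips stand 70 mm ahead of it and the grasp point (between the pads) lies 51 mm ahead of it; z points along the fingers, y is the line along which they close (so a half turn about z gives the same grasp; the last joint's range is limited). The gripper opens to 87 mm and grips with 3 to 60 N. Pads are 19 mm wide; open, the fingers measure 117 mm over their backs; the gripper's body (75 mm by 190 mm) begins 51 mm behind the grasp point.
Start: joints at [65.117, 30.224, 82.088, -0, 67.689, -10.227], TCP at [0.158, 0.605, 0.292] pointing down, gripper open.
Joint ranges: [-176.69, 176.69], [-43.24, 126.21], [12.49, 139.97], [-82, 262], [0, 151.66], [-163.58, 163.58]. Speed limits (degrees/s): [159.86, 159.86, 180, 180, 180, 180].

INTERFACE

Orientations are given as a 3x3 rotation matrix whose columns are the frame's x, y, z axes.
In Python, from rig import readout, capture, calibration, bot, look_for gives the robot as it stands. The module is installed in compiled form; this text tells all that it offers.
- The arm moves only by the shell command python3 -m pendant 'ROWS'. ROWS is JSON, a list of rows, each a list of 7 numbers: the shift along the tool's x, y, z normalised to -1 to 1, where 1 is 200 mm, then the turn, a rotation vector about the tool's x, y, z normalised to -1 to 1, where 1 is 180 degrees, then the closure, from -1 (fully open) to 1 (shut). In form: [[dx, dy, dz, ax, ay, az, grip], ...]. A call has 1 to 8 rows; each row is the pose to reach, as a shift and turn from the pose commanded when the call began, along the tool's axes at that moment, turning the shorter way round; what a row does not reach only later rows make up. A row lasts 1/10 s, in which the tool goes at most 50 mm and 8.59 degrees, less where a joint would pass 70% of its speed; a pose out of reach is approached as far as the arm can. A call with a number of a shift or a turn outside -1 to 1 is refused whole. A call with a gripper value outside its range is refused whole. The fingers move at their own pace and stop on an object; the grip force is fixed at half the most. Time passes only in rows, so rows that repeat a pose let the fingers close. It gives the time, the measured TCP pose, the force, the opening and the grip force at its end, in the units of the state.
- readout.read_state(): the state, without advancing time (a new reading comes with each control period).
- capture(name): name is "side" or "top"; returns (picture, depth): 384x512x3 uint8, red, green, blue; 384x512 float32, m along the optical axis (not along the pixel's ray), 0 where there is no reading.
- calibration(name): a dict with "mtx" (3x3 intrinsics, pixels), "T" (4x4, takes a point from camera to world coordinates). Camera axes: x right, y down, z forward; pixel columns grow to the right and rows downward; lengths in m; the calibration is good to about 2 mm. A picture is of the moment at which its call begins. calibration takes no time and is no camera call.
- bot.hand_in(): hands the job in; it is judged then, once.
Trained networks look in the newest picture that a camera, given by its name, has taken for a name from the list of things; names that differ only in an ending like _2 or _b are one class to them, and where a whole thing is asked for, a point or a joint stands for the part that bears it (a point fixed in the world has none). Each returns a list of dicts, best first, with "conf" (0 to 1); they miss things now and then, are a little off and sometimes report something else, mostly with a low value. They report only what shows in the picture. A call takes as long as a camera call.
- look_for(thing, camera): "extent" ([left, top, right, bottom] in pixels, round what is visible of it).
The state is a dict: "time_s": time; "joint_positions": joint angles; "qvel": joint speeds; "tau": joint torques, N m; "position": TCP position; "tcp_rot": TCP orientation; "force": force on the tool from outside, world axes, zero at the start; "moment": the same for the moment, N m; "opening": opening from 0.0 (shut) to 1.0 (fully open); "grasp_force": force on a finger pad.
Only numpy, scipy, OpenCV 4.12 (cv2) and the standard library are available. Lean on these libraries where they do the work, as an engineer would, in place of code of your own. Each camera call takes 0.05 s, during which the arm holds its last target. There are 200 camera calls.

TASK

The drill chuck is standing nose down in its wooden block: take the arbor from the tool rack and stand its short tapered end in the chuck's socket, letting go of it while it is still loose and standing a few millimetres proud. Then knock it fully home with the soft-faced mallet, striking down on the end of the arbor until its collar is down against the chuck and the taper has locked; do not force it home with the hand. Put the mallet back down on the ledge and leave everything else where it is.

Things in the scene. Friction and masses are not known exactly. Their poses are not given: they have to be found in the camera images.
- arbor_grip (a point): Arbor: bright steel spindle standing upright in a hole of the rack, collar on the rack's top, short tapered end (25.5 mm) hanging in the hole: lift straight up 30 mm to clear. Above the collar a smooth long shank, 62 mm, 18 mm across narrowing to 15, then a flat tang 12 x 7 mm, 12 mm high. 0.2 kg. This point: on the axis half-way up the long shank, 38 mm above point arbor_collar. z along the axis.
- arbor_collar (a point): On the arbor's axis, centre of the underside of its collar (24 mm across, 6 mm thick). Below it the short taper: 25.5 mm long, 16 mm across at the collar, 14.5 mm near the tip, chamfered to 11 mm over the last 3 mm. Home = this point at point chuck_mouth. Let go in the socket, the arbor stands with it 4 to 7 mm above.
- arbor_top (a point): Centre of the top of the arbor's tang, where the mallet strikes: 80 mm above point arbor_collar.
- chuck_mouth (a point): Centre of the drill chuck's upper end face = mouth of its socket, 88 mm above the ledge, z up. Chuck: steel, 76 mm long, 38 to 43 mm across, 0.7 kg, loose, nose down in an 8 mm deep recess of its block. Socket: 16.6 mm across at the mouth, 1.8 degrees a side, 29 mm deep. Driving the arbor from where it stands to home takes a push growing from 4 to 12-18 N; it stays where it is left and locks.
- chuck_block: Wooden block under the chuck, 90 x 90 x 20 mm, stands firm. Origin at the centre of its underside.
- rack: Drilled wooden tool rack, 56 mm (its x) by 130 mm (its y) by 40 mm high, stands firm. Two holes 18.5 mm across, 30 mm deep, on its y axis 32 mm either side of the middle: one holds the arbor, the other a dead centre; which is where changes. Origin at the centre of its underside.
- centre_mid (a point): Dead centre, a bystander in the other hole of the rack: a plain steel taper 18 mm across with a 60 degree point at the top and no collar, 96 mm tall, standing point up with its top 106 mm above the ledge. Point on its axis, half-way up.
- mallet_grip (a point): Soft-faced mallet, 0.62 kg, standing on one round face, handle level. Handle: ash, flat sides 22 mm apart, 26 mm high, its axis 40 mm above the lower face, butt 233 mm from the head's axis; balance point about 15 mm from the head's axis. This point: on the handle's axis 58 mm from the head's axis, a good place to pinch it firmly. x axis along the handle towards the head, z up.
- mallet_head (a point): Centre of the mallet's head: upright cylinder 44 mm across, 80 mm tall, white plastic faces, dark steel middle. 40 mm above its lower (striking) face, 58 mm from point mallet_grip.
- ball_center (a point): White practice ball, 72 mm across, resting on a roll of grip tape (64 mm across, 14 mm high). Bystander. Point at its centre.
- bail1_center (a point): First ash bail, a turned stick 104 mm long and 19 mm thick lying on the ledge. Bystander. Point at its middle.
- bail2_center (a point): Second ash bail, the same. Bystander. Point at its middle.
- cone_mid (a point): Orange marker cone, 150 mm high on a 110 mm square foot. Bystander. Point on its axis, half-way up.
- mug_rim (a point): Green ceramic mug, 82 mm across, 92 mm high, with a handle. Bystander. Point at the centre of its mouth.
- chuck_key_mid (a point): Chuck key, a small steel T-shaped key lying flat, about 80 mm long and 72 mm across the bar. Bystander. Point at the middle of its stem.

How it is judged (in metres and radians):
On the way, in this order (a step that is already met when the one before it is completed fails the run):
1. the arbor stands loose in the chuck's socket, short end down, 3 to 12 mm short of home, with the hand off it (horizontal distance between arbor_collar and chuck_mouth below 0.004 m and z of arbor_collar in the frame of chuck_mouth between 0.003 and 0.012 m and angle between arbor_grip's own z axis and vertical below 0.12 rad and contact force between the fingers and arbor below 0.05 N), for 0.2 s.
2. the mallet, pressing on the arbor, has driven it home: collar within 1.5 mm of the chuck (z of arbor_collar in the frame of chuck_mouth below 0.0015 m and horizontal distance between arbor_collar and chuck_mouth below 0.003 m and contact force between mallet and arbor above 0.5 N), for 0.02 s.
At the end, for the whole second after the job is handed in: The arbor is in the chuck, upright and on its axis, collar within 1.5 mm of the chuck's end face; the chuck still stands upright in its block's recess; the mallet lies or stands at rest on the ledge (head and handle less than 60 mm up); nothing is moving (z of arbor_collar in the frame of chuck_mouth below 0.0015 m and horizontal distance between arbor_collar and chuck_mouth below 0.003 m and angle between the z axis of arbor_grip and the z axis of chuck_mouth, either way round below 0.05 rad and angle between chuck_mouth's own z axis and vertical below 0.06 rad and horizontal distance between chuck_mouth and chuck_block below 0.008 m and height (world z) of chuck_mouth below 0.092 m and height (world z) of each of mallet_head, mallet_grip below 0.06 m and linear speed of mallet below 0.03 m/s and linear speed of arbor below 0.02 m/s); the robot touches nothing.
It fails at once if the arbor forced home by hand: touched by the fingers or the arm while it is being driven, 1.5 to 3 mm short of home (z of arbor_collar in the frame of chuck_mouth between 0.0015 and 0.003 m and horizontal distance between arbor_collar and chuck_mouth below 0.006 m and contact force between any of the fingers, the arm and arbor above 0.5 N).
It fails at once if a bystander moved more than 30 mm (dead centre, ball, bails, cone, mug, chuck key) (distance of any of centre_mid, ball_center, bail1_center, bail2_center, cone_mid, mug_rim, chuck_key_mid from where it was at the start of the episode above 0.03 m).
It also fails if it takes over 58 s, if anything falls off the work surface, if the arm or the gripper's body presses on something with over 40 N, if the wrist force passes 120 N, or if a joint passes its speed limit or range.

## Working session

There is one attempt and no reset: what is moved stays moved. The work goes in short steps, Python scripts to look and compute and a shell command to move; the robot and the scene stay as the last step left them, time stands still between calls to the robot, and variables do not carry over. Pictures are saved under pics/ and viewed, at most 15 in all, crops included, and the job is handed in when it is done.

```bash
mkdir -p pics
cat > h.py <<'E'
import numpy as np, cv2
from rig import readout, capture, calibration, bot, look_for
def pts(name, depth):
    c=calibration(name);K=c["mtx"];T=np.array(c["T"])
    v,u=np.mgrid[:384,:512];z=depth
    P=np.stack([(u-K[0][2])*z/K[0][0],(v-K[1][2])*z/K[1][1],z],-1)
    W=P@T[:3,:3].T+T[:3,3]; W[z==0]=np.nan
    return W
E
python3 - <<'E'
from h import *
s=readout.read_state();print(s["time_s"],s["position"],np.round(s["tcp_rot"],3).tolist(),s["opening"],s["force"])
ims=[]
for n in ("top","side"):
    im,d=capture(n);np.savez("pics/"+n,im=im,d=d);W=pts(n,d)
    c=calibration(n);print(n,np.round(c["T"],3).tolist(),np.round(c["mtx"],1).tolist())
    for t in ["arbor_grip","chuck_mouth","chuck_block","rack","centre_mid","mallet_grip","mallet_head","ball_center","cone_mid","mug_rim","chuck_key_mid","bail1_center"]:
        for r in look_for(t,n)[:2]:
            l,tp,rr,b=[int(x) for x in r["extent"]]
            u=(l+rr)//2;v=(tp+b)//2
            print(t,r["conf"],[l,tp,rr,b],np.round(W[min(v,383),min(u,511)],3))
    ims.append(im)
    cv2.imwrite(f"pics/{n}0.png",cv2.resize(im[:,:,::-1],(800,600),interpolation=cv2.INTER_CUBIC))
E
```

```text
0.0 [0.15786838 0.60414211 0.29125976] [[-0.967, 0.253, -0.001], [0.253, 0.967, -0.002], [0.0, -0.002, -1.0]] 0.9954304827285846 [ 0.37152093 -0.61614902 -0.10737831]
top [[-0.002, -0.995, 0.098, 0.486], [-1.0, 0.004, 0.026, 0.101], [-0.026, -0.098, -0.995, 0.934], [0.0, 0.0, 0.0, 1.0]] [[372.7, 0.0, 258.3], [0.0, 372.7, 186.5], [0.0, 0.0, 1.0]]
arbor_grip 0.5 [197, 192, 211, 201] [0.547 0.244 0.104]
arbor_grip 0.46 [257, 248, 301, 289] [0.377 0.075 0.008]
chuck_mouth 0.61 [289, 171, 306, 191] [0.585 0.032 0.059]
chuck_block 0.58 [272, 160, 319, 205] [0.582 0.037 0.058]
rack 0.95 [191, 175, 248, 210] [0.561 0.219 0.04 ]
mallet_grip 0.97 [402, 182, 433, 296] [ 0.449 -0.244  0.053]
mallet_grip 0.61 [198, 193, 209, 199] [0.546 0.245 0.11 ]
mallet_head 0.83 [401, 183, 434, 297] [ 0.447 -0.243  0.055]
ball_center 0.69 [251, 119, 277, 147] [0.697 0.109 0.075]
ball_center 0.25 [401, 186, 434, 297] [ 0.444 -0.246  0.049]
mug_rim 0.58 [255, 247, 300, 291] [0.374 0.079 0.006]
mug_rim 0.54 [303, 239, 344, 273] [ 0.406 -0.033  0.004]
chuck_key_mid 0.47 [304, 237, 339, 268] [ 0.415 -0.029  0.001]
[... 474 characters left out ...]
0.02 ]
chuck_block 0.28 [341, 245, 367, 280] [ 0.731 -0.067  0.015]
rack 0.73 [339, 261, 360, 304] [ 0.694 -0.115  0.019]
rack 0.56 [222, 173, 265, 214] [0.549 0.201 0.039]
centre_mid 0.49 [244, 178, 254, 198] [0.56  0.182 0.068]
mallet_grip 0.71 [195, 337, 326, 384] [ 0.467 -0.215  0.001]
mallet_head 0.22 [191, 332, 327, 384] [ 0.467 -0.21   0.   ]
ball_center 0.87 [298, 190, 324, 220] [0.688 0.087 0.062]
cone_mid 0.61 [207, 107, 257, 164] [0.577 0.42  0.074]
mug_rim 0.96 [161, 218, 203, 273] [0.371 0.025 0.087]
mug_rim 0.73 [343, 245, 364, 281] [ 0.728 -0.068  0.013]
chuck_key_mid 0.73 [188, 273, 226, 310] [ 0.403 -0.045  0.009]
bail1_center 0.57 [335, 262, 357, 303] [ 0.69  -0.11   0.014]
```

View pics/top0.png

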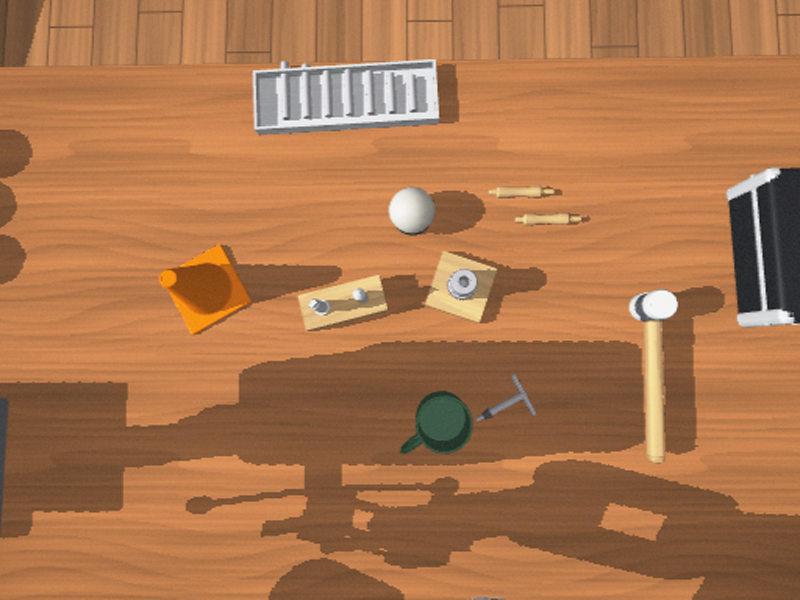

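View pics/side0.png

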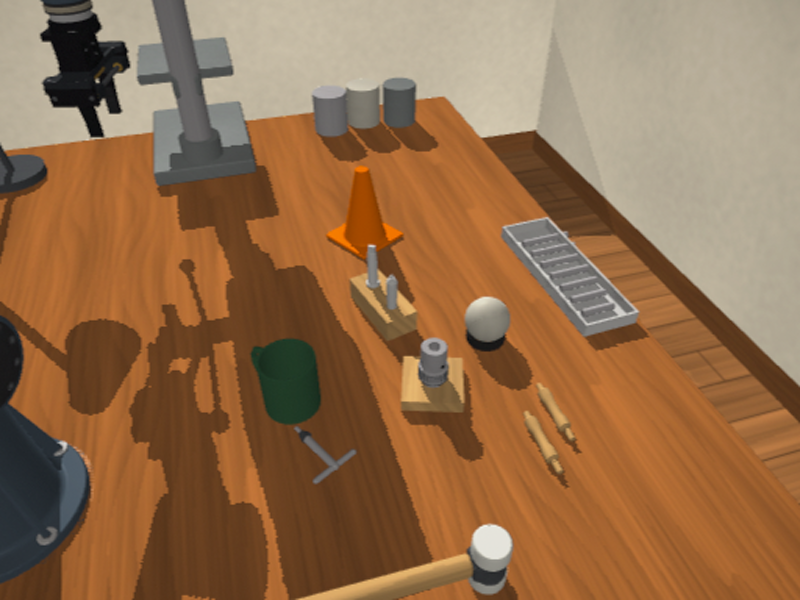

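The top view shows the arbor at (204,195) in native pixels, left of the dead centre (229,189). The chuck is at (296,182), and the mallet head is at (418,195) with its handle running down to (420,295). The side view agrees. Next I'll measure from depth.

Run:
```python
from h import *
def near(W,c,r,z0,z1):
    m=(np.hypot(W[...,0]-c[0],W[...,1]-c[1])<r)&(W[...,2]>z0)&(W[...,2]<z1); return W[m]
for n in ("top","side"):
    f=np.load(f"pics/{n}.npz");W=pts(n,f["d"])
    print(n,"ledge z",np.nanmedian(near(W,(0.5,-0.05),.08,-.02,.02)[:,2]))
    def rect(P,t):
        if len(P)<5: print(t,len(P));return
        r=cv2.minAreaRect((P[:,:2]*1000).astype(np.float32)); print(t,len(P),np.round(r[0],1),np.round(r[1],1),round(r[2],1),"mean",np.round(P.mean(0)*1000,1))
    rect(near(W,(.555,.212),.08,.034,.044),"racktop")
    rect(near(W,(.58,.03),.08,.014,.024),"blocktop")
    rect(near(W,(.58,.03),.04,.08,.1),"chucktop")
    rect(near(W,(.58,.03),.04,.04,.1),"chuckbody")
    P=near(W,(.56,.212),.06,.05,.15)
    for z in np.arange(.05,.13,.01):
        q=P[(P[:,2]>=z)&(P[:,2]<z+.01)]
        for nm,k in(("a",q[:,1]>.215),("c",q[:,1]<=.215)):
            if k.sum(): print(nm,round(z,3),k.sum(),np.round(q[k].mean(0)*1000,1))
    rect(near(W,(.40,-.24),.15,.045,.06),"handle(z45-60)")
    H=near(W,(.40,-.24),.17,.03,.06)
    for x in np.arange(.28,.5,.03):
        q=H[(H[:,0]>=x)&(H[:,0]<x+.03)]
        if len(q):print(" h",round(x,2),len(q),np.round(q[:,1].min(),4),np.round(q[:,1].max(),4),np.round(q[:,2].max(),4))
    rect(near(W,(.53,-.24),.06,.07,.1),"headtop")
s=readout.read_state()
```

```text
top ledge z -0.00022109083594296086
racktop 1080 [558.3 219.1] [ 56.3 130. ] 14.2 mean [557.8 217.8  39.8]
blocktop 1034 [584.6  34.5] [89.9 90.4] 70.9 mean [583.1  35.1  19.7]
chucktop 182 [584.4  35. ] [37.2 36.2] 45.1 mean [584.   34.6  87.2]
chuckbody 284 [582.7  35.7] [42.1 39.4] 45.7 mean [582.  36.  77.]
a 0.05 6 [549.2 242.4  54.5]
c 0.05 2 [560.6 182.3  57.7]
a 0.06 8 [547.3 245.1  64.3]
a 0.07 7 [549.2 244.3  74.4]
c 0.07 6 [561.8 181.8  74.8]
a 0.08 7 [548.5 244.   84.3]
c 0.08 6 [564.6 185.3  86.9]
a 0.09 7 [547.3 246.6  95.9]
c 0.09 39 [565.5 187.7  94.4]
a 0.1 17 [549.2 247.2 106.3]
c 0.1 7 [565.  188.3 101.8]
a 0.11 15 [550.3 248.2 116.3]
a 0.12 7 [549.4 251.2 120.3]
handle(z45-60) 879 [ 434.8 -252.3] [228.2  32.6] 1.4 mean [ 427.1 -249.5   51.3]
 h 0.31 100 -0.2594 -0.2371 0.0559
 h 0.34 151 -0.2624 -0.2385 0.0559
 h 0.37 143 -0.2595 -0.2392 0.0567
 h 0.4 157 -0.2608 -0.2391 0.0562
 h 0.43 151 -0.2636 -0.2399 0.0561
 h 0.46 140 -0.2606 -0.2403 0.0555
 h 0.49 146 -0.2628 -0.2413 0.0566
headtop 309 [ 551.4 -253.4] [43.4 41.4] 89.4 mean [ 550.9 -252.5   79. ]
side ledge 
[... 384 characters left out ...]
 65.3]
c 0.06 23 [562.7 181.5  64.6]
a 0.07 16 [546.8 243.5  74.4]
c 0.07 20 [562.2 181.2  75. ]
a 0.08 23 [547.7 244.   84.6]
c 0.08 24 [562.6 181.6  85.1]
a 0.09 17 [547.9 243.6  95.3]
c 0.09 25 [563.8 184.   93.7]
a 0.1 22 [548.1 245.3 104.5]
c 0.1 4 [563.5 187.4 100.4]
a 0.11 21 [547.9 248.1 115.3]
handle(z45-60) 1254 [ 443.1 -249. ] [ 33.4 208.8] 84.3 mean [ 452.3 -254.3   50.7]
 h 0.31 1 -0.2417 -0.2417 0.0502
 h 0.34 62 -0.2506 -0.2414 0.0538
 h 0.37 157 -0.2594 -0.2413 0.0542
 h 0.4 244 -0.2634 -0.2422 0.0544
 h 0.43 289 -0.2646 -0.2434 0.0557
 h 0.46 286 -0.2651 -0.2436 0.0544
 h 0.49 279 -0.2656 -0.2445 0.0549
headtop 552 [ 548.8 -256.1] [42.3 43.7] 71.5 mean [ 547.8 -257.3   78.2]
```

```bash
cat >> h.py <<'E'
from scipy.spatial.transform import Rotation as Ro
def to(p,yaw):
    "tool shift/turn, normalised, to TCP p with closing line y at yaw (deg), tool down"
    s=readout.read_state();R=np.array(s["tcp_rot"]);p=np.array(p)
    a=np.radians(yaw);y=np.array([np.cos(a),np.sin(a),0]);z=np.array([0,0,-1.]);R1=np.stack([np.cross(y,z),y,z],1)
    d=R.T@(p-s["position"])/.2; w=Ro.from_matrix(R.T@R1).as_rotvec()/np.pi
    print("t",round(s["time_s"],2),"pos",np.round(s["position"],4),"d",np.round(d,4),"w",np.round(w,4),"f",np.round(s["force"],2),"open",round(s["opening"],3),"gf",round(s["grasp_force"],1),"j",np.round(s["joint_positions"],0))
E
python3 -c "
from h import *
to([.55,.2495,.25],14.2)"
```

```text
t 1.3 pos [0.1581 0.6047 0.2923] d [-2.3451 -1.2223  0.2114] w [0.     0.     0.3397] f [-0.63  0.58  0.02] open 1.002 gf 0.0 j [ 65.  30.  82.  -0.  68. -10.]
```

```bash
python3 -m pendant '[[-1,-0.52,0,0,0,0.34,-1],[-1,-0.52,0,0,0,0.34,-1],[-1,-0.52,0,0,0,0.34,-1],[-1,-0.52,0,0,0,0.34,-1],[-1,-0.52,0,0,0,0.34,-1],[-1,-0.52,0,0,0,0.34,-1],[-1,-0.52,0,0,0,0.34,-1],[-1,-0.52,0,0,0,0.34,-1]]'; python3 -c "
from h import *
to([.55,.2495,.25],14.2)"
```

```text
time_s: 2.1
position: [0.3257, 0.4531, 0.2924]
tcp_rot: [[-0.243, 0.97, 0.0], [0.97, 0.243, 0.0], [0.0, 0.0, -1.0]]
force: [-0.7, 0.5, -0.8]
opening: 0.999
grasp_force: 0.0
t 2.1 pos [0.3257 0.4531 0.2924] d [-1.26    0.8407  0.2118] w [ 0.0001 -0.     -0.0008] f [-0.66  0.46 -0.84] open 0.999 gf 0.0 j [43. 25. 92. -0. 63. 29.]
```

```bash
python3 -m pendant '[[-1,0.67,0,0,0,0,-1],[-1,0.67,0,0,0,0,-1],[-1,0.67,0,0,0,0,-1],[-1,0.67,0,0,0,0,-1],[-1,0.67,0,0,0,0,-1],[-1,0.84,0.1,0,0,0,-1],[-1,0.84,0.1,0,0,0,-1]]'
python3 - <<'E'
from h import *
to([.55,.2495,.25],14.2)
im,d=capture("side");cv2.imwrite("pics/s1.png",cv2.resize(im[100:240,170:330,::-1],None,fx=4,fy=4))
E
```

```text
time_s: 2.8
position: [0.5406, 0.2996, 0.2698]
tcp_rot: [[-0.244, 0.97, 0.0], [0.97, 0.244, -0.0], [-0.0, 0.0, -1.0]]
force: [-1.1, -1.0, -0.3]
opening: 1.0
grasp_force: 0.0
t 2.8 pos [0.5406 0.2996 0.2698] d [-0.2544 -0.0154  0.0992] w [ 0.0001  0.0001 -0.0005] f [-1.09 -0.99 -0.26] open 1.0 gf 0.0 j [19. 31. 84. -0. 64.  5.]
```

View pics/s1.png

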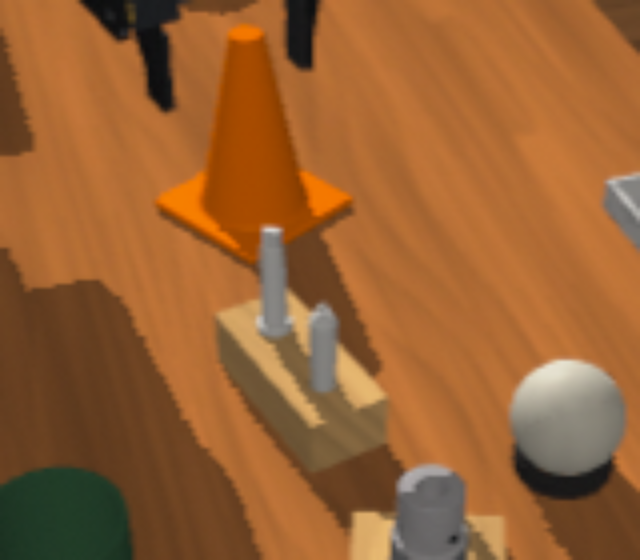

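```bash
python3 -m pendant '[[-0.254,-0.015,0,0,0,0,-1],[-0.254,-0.015,0,0,0,0,-1],[-0.254,-0.015,0.25,0,0,0,-1],[-0.254,-0.015,0.45,0,0,0,-1],[-0.254,-0.015,0.6,0,0,0,-1],[-0.254,-0.015,0.69,0,0,0,-1],[-0.254,-0.015,0.69,0,0,0,-1]]'
python3 - <<'E'
from h import *
to([.55,.2495,.131],14.2)
E
```

```text
time_s: 3.55
position: [0.5437, 0.2511, 0.1321]
tcp_rot: [[-0.247, 0.969, -0.006], [0.969, 0.247, -0.001], [0.0, -0.007, -1.0]]
force: [-0.5, 0.1, -0.6]
opening: 0.998
grasp_force: 0.0
t 3.55 pos [0.5437 0.2511 0.1321] d [-0.0154  0.0286  0.0051] w [-0.0021 -0.0001  0.0005] f [-0.53  0.13 -0.56] open 0.998 gf 0.0 j [14. 41. 93.  0. 47. -0.]
```

```bash
python3 -m pendant '[[0,0,0,0,0,0,-1],[0,0,0,0,0,0,-1]]'
python3 - <<'E'
from h import *
to([.55,.2495,.131],14.2)
E
```

```text
time_s: 3.75
position: [0.5471, 0.2513, 0.136]
tcp_rot: [[-0.246, 0.969, 0.003], [0.969, 0.246, 0.001], [0.0, 0.003, -1.0]]
force: [0.4, -0.4, -0.3]
opening: 0.999
grasp_force: 0.0
t 3.75 pos [0.5471 0.2513 0.136 ] d [-0.0124  0.0116  0.025 ] w [ 0.0009 -0.      0.0001] f [ 0.4  -0.43 -0.33] open 0.999 gf 0.0 j [14. 40. 92.  0. 47. -0.]
```

```bash
python3 -m pendant '[[-0.01,0.012,0.02,0,0,0,-1],[-0.01,0.012,0.02,0,0,0,-1],[-0.01,0.012,0.02,0,0,0,-1],[-0.01,0.012,0.02,0,0,0,-1]]'
python3 - <<'E'
from h import *
to([.55,.2495,.131],14.2)
E
```

```text
time_s: 4.15
position: [0.5495, 0.2491, 0.1305]
tcp_rot: [[-0.244, 0.97, 0.0], [0.97, 0.244, 0.0], [0.0, 0.0, -1.0]]
force: [0.9, 0.1, 0.4]
opening: 1.0
grasp_force: 0.0
t 4.15 pos [0.5495 0.2491 0.1305] d [ 0.0012  0.003  -0.0024] w [ 0.0001 -0.     -0.0004] f [0.85 0.09 0.37] open 1.0 gf 0.0 j [14. 41. 92.  0. 47. -0.]
```

```bash
python3 -m pendant '[[0,0,0,0,0,0,1],[0,0,0,0,0,0,1],[0,0,0,0,0,0,1],[0,0,0,0,0,0,1],[0,0,0,0,0,0,1],[0,0,0,0,0,0,1],[0,0,0,0,0,0,1],[0,0,0,0,0,0,1]]'
python3 - <<'E'
from h import *
to([.55,.2495,.131],14.2)
im,d=capture("top");cv2.imwrite("pics/t1.png",im[:,:,::-1])
E
```

```text
time_s: 4.95
position: [0.5494, 0.2492, 0.1302]
tcp_rot: [[-0.244, 0.97, -0.0], [0.97, 0.244, -0.0], [-0.0, -0.0, -1.0]]
force: [0.5, -0.3, 0.3]
opening: 0.36
grasp_force: 0.0
t 4.95 pos [0.5494 0.2492 0.1302] d [ 0.0006  0.0035 -0.0038] w [-0.      0.     -0.0003] f [ 0.52 -0.26  0.32] open 0.36 gf 0.0 j [14. 41. 92. -0. 47. -0.]
```

```bash
python3 -m pendant '[[0,0,0,0,0,0,1],[0,0,0,0,0,0,1],[0,0,0,0,0,0,1],[0,0,0,0,0,0,1],[0,0,0,0,0,0,1]]'
python3 - <<'E'
from h import *
to([.55,.2495,.131],14.2)
E
python3 -m pendant '[[0,0,-0.08,0,0,0,1],[0,0,-0.16,0,0,0,1],[0,0,-0.25,0,0,0,1],[0,0,-0.4,0,0,0,1],[0,0,-0.55,0,0,0,1],[0,0,-0.55,0,0,0,1],[0,0,-0.55,0,0,0,1]]'
python3 - <<'E'
from h import *
to([.584,.0345,.24],14.2)
im,d=capture("side");cv2.imwrite("pics/s2.png",cv2.resize(im[60:260,170:330,::-1],None,fx=3,fy=3))
E
```

```text
time_s: 5.5
position: [0.5496, 0.2493, 0.1303]
tcp_rot: [[-0.244, 0.97, 0.001], [0.97, 0.244, 0.0], [-0.0, 0.001, -1.0]]
force: [1.0, 0.0, -0.3]
opening: 0.183
grasp_force: 30.0
t 5.5 pos [0.5496 0.2493 0.1303] d [ 0.0007  0.0021 -0.0033] w [ 0.0002  0.     -0.0003] f [ 0.99  0.05 -0.27] open 0.183 gf 30.0 j [14. 41. 92. -0. 47. -0.]
time_s: 6.2
position: [0.5488, 0.2491, 0.24]
tcp_rot: [[-0.244, 0.97, -0.001], [0.97, 0.244, -0.0], [-0.0, -0.001, -1.0]]
force: [-0.3, 0.2, -3.3]
opening: 0.187
grasp_force: 30.0
t 6.2 pos [0.5488 0.2491 0.24  ] d [-1.0835e+00 -9.1400e-02  1.0000e-04] w [-0.0002  0.     -0.0003] f [-0.27  0.18 -3.29] open 0.187 gf 30.0 j [14. 32. 88. -0. 60. -0.]
```

View pics/s2.png

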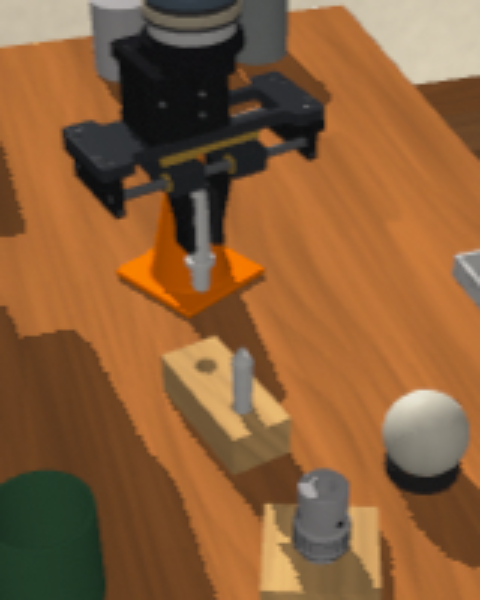

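```bash
python3 -m pendant '[[-0.1,0,-0.1,0,0,0,1],[-0.35,-0.03,-0.1,0,0,0,1],[-0.6,-0.06,-0.1,0,0,0,1],[-0.8,-0.08,-0.1,0,0,0,1],[-0.95,-0.09,-0.1,0,0,0,1],[-1,-0.09,-0.05,0,0,0,1],[-1,-0.09,0,0,0,0,1],[-1,-0.09,0,0,0,0,1]]';python3 -m pendant '[[-0.083,0,0,0,0,0,1],[-0.083,0,0,0,0,0,1],[-0.083,0,0,0,0,0,1],[-0.083,0,0,0,0,0,1],[-0.083,0,0,0,0,0,1]]'
python3 - <<'E'
from h import *
to([.584,.0345,.24],14.2)
for n in("side","top"):
    im,d=capture(n);np.savez("pics/"+n+"2",im=im,d=d);W=pts(n,d)
    near=lambda c,r,z0,z1:W[(np.hypot(W[...,0]-c[0],W[...,1]-c[1])<r)&(W[...,2]>z0)&(W[...,2]<z1)]
    P=near((.583,.03),.03,.11,.19)
    for z in np.arange(.11,.19,.01):
        q=P[(P[:,2]>=z)&(P[:,2]<z+.01)]
        if len(q):print(n,round(z,3),len(q),np.round(q.mean(0)*1000,1),np.round(np.ptp(q,axis=0)*1000,1))
    P=near((.583,.03),.03,.082,.092); print("chuck",np.round(cv2.minAreaRect((P[:,:2]*1000).astype(np.float32)),1) if 0 else cv2.minAreaRect((P[:,:2]*1000).astype(np.float32)))
    if n=="side":cv2.imwrite("pics/s3.png",cv2.resize(im[130:270,220:340,::-1],None,fx=4,fy=4))
E
```

```text
time_s: 7.05
position: [0.5786, 0.0519, 0.237]
tcp_rot: [[-0.244, 0.97, -0.007], [0.97, 0.244, 0.002], [0.003, -0.007, -1.0]]
force: [0.6, -0.5, -2.7]
opening: 0.183
grasp_force: 30.0
time_s: 7.55
position: [0.5848, 0.0353, 0.2406]
tcp_rot: [[-0.245, 0.97, 0.0], [0.97, 0.245, 0.0], [-0.0, 0.0, -1.0]]
force: [0.6, 0.0, -2.6]
opening: 0.179
grasp_force: 30.0
t 7.55 pos [0.5848 0.0353 0.2406] d [-0.0028 -0.0047  0.0028] w [ 0.0001  0.     -0.0001] f [ 0.64  0.05 -2.62] open 0.179 gf 30.0 j [ -7.  31.  91.   0.  58. -22.]
side 0.12 12 [581.4  30.7 128. ] [13.8  5.   5.1]
side 0.13 20 [581.   30.2 135.1] [12.5  7.2  9.7]
side 0.14 15 [579.9  30.4 143.2] [16.2  8.5  9.9]
side 0.15 52 [580.3  28.6 155. ] [22.9 19.9  9.1]
side 0.16 18 [582.7  27.8 164.8] [13.1  5.3  7.8]
side 0.17 73 [579.9  28.3 175.1] [37.1 21.8  9.8]
side 0.18 73 [581.   28.4 185.2] [37.  22.   9.6]
chuck ((582.2556762695312, 33.79698944091797), (36.31031036376953, 35.470706939697266), 70.21253204345703)
chuck ((0.0, 0.0), (0.0, 0.0), 0.0)
```

View pics/s3.png

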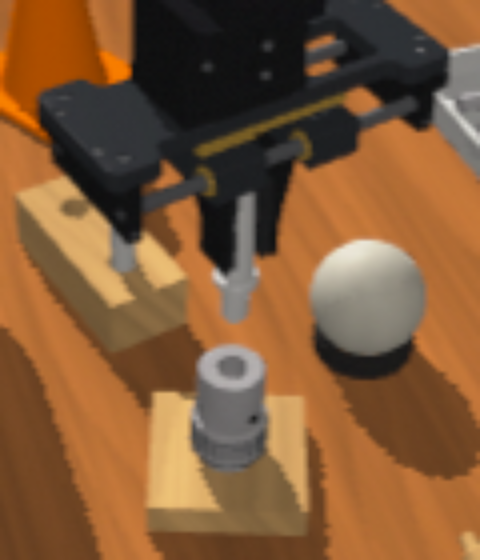

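```bash
python3 -c "
from h import *
to([.5833,.0335,.197],14.2)"
```

```text
t 7.65 pos [0.5848 0.0351 0.2405] d [-0.0059 -0.009   0.2173] w [ 0.0001  0.     -0.0002] f [ 0.15 -0.21 -1.43] open 0.18 gf 30.0 j [ -7.  31.  91.   0.  58. -22.]
```

```bash
python3 -m pendant '[[-0.006,-0.009,0,0,0,0,1],[-0.006,-0.009,0.05,0,0,0,1],[-0.006,-0.009,0.1,0,0,0,1],[-0.006,-0.009,0.14,0,0,0,1],[-0.006,-0.009,0.18,0,0,0,1],[-0.006,-0.009,0.217,0,0,0,1],[-0.006,-0.009,0.217,0,0,0,1],[-0.006,-0.009,0.217,0,0,0,1]]'; python3 -c "
from h import *
to([.5833,.0335,.187],14.2)"
```

```text
time_s: 8.45
position: [0.5834, 0.0331, 0.1966]
tcp_rot: [[-0.244, 0.97, -0.0], [0.97, 0.244, -0.0], [0.0, -0.0, -1.0]]
force: [-0.5, 0.4, -2.2]
opening: 0.182
grasp_force: 30.0
t 8.45 pos [0.5834 0.0331 0.1966] d [ 0.0019 -0.0002  0.048 ] w [-0.0001 -0.     -0.0003] f [-0.47  0.39 -2.15] open 0.182 gf 30.0 j [ -8.  34.  93.  -0.  53. -22.]
```

```bash
python3 -m pendant '[[0,0,0.02,0,0,0,1],[0,0,0.04,0,0,0,1],[0,0,0.045,0,0,0,1],[0,0,0.045,0,0,0,1],[0,0,0.045,0,0,0,1]]'; python3 -c "
from h import *
to([.5833,.0335,.187],14.2)"
```

```text
time_s: 8.95
position: [0.5836, 0.0332, 0.1879]
tcp_rot: [[-0.244, 0.97, 0.0], [0.97, 0.244, 0.0], [-0.0, 0.0, -1.0]]
force: [-0.4, 0.4, -1.8]
opening: 0.182
grasp_force: 30.0
t 8.95 pos [0.5836 0.0332 0.1879] d [ 0.0018 -0.0009  0.0043] w [ 0.0001  0.     -0.0003] f [-0.36  0.43 -1.83] open 0.182 gf 30.0 j [ -8.  35.  93.   0.  52. -22.]
```

```bash
python3 -m pendant '[[0,0,0,0,0,0,-1],[0,0,0,0,0,0,-1],[0,0,0,0,0,0,-1],[0,0,0,0,0,0,-1],[0,0,0,0,0,0,-1],[0,0,0,0,0,0,-1]]'; python3 -c "
from h import *
to([.5833,.0335,.187],14.2)"
python3 -m pendant '[[0,0,-0.15,0,0,0,-1],[0,0,-0.4,0,0,0,-1],[0,0,-0.65,0,0,0,-1],[0,0,-0.75,0,0,0,-1]]'
python3 - <<'E'
from h import *
to([.493,-.252,.2],-92)
n="side"
im,d=capture(n);W=pts(n,d)
P=W[(np.hypot(W[...,0]-.583,W[...,1]-.03)<.03)&(W[...,2]>.08)&(W[...,2]<.2)]
print("top z",np.round(np.sort(P[:,2])[-10:],4))
for z in np.arange(.08,.18,.005):
    q=P[(P[:,2]>=z)&(P[:,2]<z+.005)]
    if len(q):print(round(z,3),len(q),np.round(q.mean(0)*1000,1),np.round(np.ptp(q,axis=0)*1000,1))
cv2.imwrite("pics/s4.png",cv2.resize(im[130:270,220:340,::-1],None,fx=4,fy=4))
E
```

```text
time_s: 9.55
position: [0.5834, 0.0331, 0.1879]
tcp_rot: [[-0.244, 0.97, 0.0], [0.97, 0.244, -0.0], [-0.0, 0.0, -1.0]]
force: [-0.4, -0.4, -0.0]
opening: 0.645
grasp_force: 0.0
t 9.55 pos [0.5834 0.0331 0.1879] d [ 0.0019 -0.      0.0047] w [ 0.      0.     -0.0003] f [-0.37 -0.44 -0.04] open 0.645 gf 0.0 j [ -8.  35.  93.  -0.  52. -22.]
time_s: 9.95
position: [0.5853, 0.033, 0.3433]
tcp_rot: [[-0.244, 0.97, 0.009], [0.97, 0.244, -0.001], [-0.003, 0.009, -1.0]]
force: [0.8, -0.1, 0.9]
opening: 0.966
grasp_force: 0.0
t 9.95 pos [0.5853 0.033  0.3433] d [-1.2665 -0.8019  0.7138] w [ 0.0029 -0.0018  0.5897] f [ 0.83 -0.1   0.89] open 0.966 gf 0.0 j [ -8.  24.  85.   0.  71. -22.]
top z [0.1719 0.1719 0.1721 0.1722 0.1726 0.1729 0.1732 0.1735 0.1735 0.1744]
0.08 33 [575.8  22.6  82.7] [33.5 32.8  4.9]
0.085 89 [581.1  27.1  86.6] [36.9 32.   3.8]
0.09 10 [578.8  25.8  93.4] [19.7  8.5  2.8]
0.095 31 [580.2  27.4  98.1] [22.9 14.3  4.1]
0.1 17 [579.   28.5 102.3] [17.5 13.7  4.4]
0.105 13 [579.9  27.2 108.1] [16.2 13.5  3.7]
0.11 12 [579.2  26.8 112.7] [15.7  8.1  3.9]
0.115 13 [580.4  26.3 117.1] [13.9  4.5  4.6]
0.12 17 [579.   27.7 122.2] [16.3  5.6  4.8]
0.125 12 [579.2  27.  128. ] [15.5  7.1  4.6]
0.13 12 [580.5  26.8 132. ] [15.5  8.1  4.3]
0.135 18 [579.4  27.  137.8] [16.1  8.3  4.8]
0.14 10 [576.8  27.5 143.1] [11.8  6.6  4.3]
0.145 12 [577.7  26.  147.1] [11.9  8.5  4.8]
0.15 16 [577.2  27.5 152.4] [12.1  8.   4.6]
0.155 14 [577.   28.4 157.9] [11.3 12.6  4.2]
0.16 16 [578.2  28.9 162.3] [10.4  8.8  4.3]
0.165 9 [579.1  28.8 167.8] [9.8 5.5 3.7]
0.17 16 [578.8  30.4 172.2] [11.   7.6  3.9]
```

View pics/s4.png

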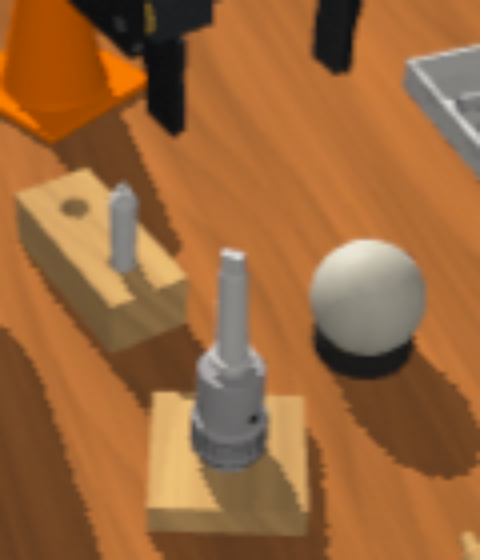

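Arbor stands upright in the socket, tang near (232,258) in the crop and collar a few mm proud of the chuck. On to the mallet.

```bash
python3 -m pendant '[[-1,-0.63,0.2,0,0,0.586,-1],[-1,-0.63,0.2,0,0,0.586,-1],[-1,-0.63,0.2,0,0,0.586,-1],[-1,-0.63,0.2,0,0,0.586,-1],[-1,-0.63,0.2,0,0,0.586,-1],[-1,-0.63,0.2,0,0,0.586,-1],[-1,-0.63,0.2,0,0,0.586,-1],[-1,-0.63,0.2,0,0,0.586,-1]]'; python3 -c "
from h import *
to([.498,-.253,.2],-91.3)"
```

```text
time_s: 10.8
position: [0.5094, -0.192, 0.2969]
tcp_rot: [[0.82, 0.573, -0.002], [0.573, -0.82, 0.001], [-0.001, -0.002, -1.0]]
force: [-0.9, -0.6, -0.2]
opening: 1.006
grasp_force: 0.0
t 10.8 pos [ 0.5094 -0.192   0.2969] d [-0.2209  0.2183  0.4841] w [-0.0005  0.0004  0.2014] f [-0.92 -0.58 -0.17] open 1.006 gf 0.0 j [-32.  24.  93.   0.  63.  23.]
```

```bash
python3 -m pendant '[[-0.22,0.218,0.3,0,0,0.2,-1],[-0.22,0.218,0.4,0,0,0.2,-1],[-0.22,0.218,0.48,0,0,0.2,-1],[-0.22,0.218,0.48,0,0,0.2,-1],[-0.22,0.218,0.48,0,0,0.2,-1],[-0.22,0.218,0.48,0,0,0.2,-1],[-0.22,0.218,0.48,0,0,0.2,-1],[-0.22,0.218,0.48,0,0,0.2,-1]]'; python3 -c "
from h import *
to([.498,-.253,.091],-91.3)"
```

```text
time_s: 11.6
position: [0.4997, -0.2525, 0.2024]
tcp_rot: [[1.0, -0.009, 0.001], [-0.009, -1.0, -0.001], [0.001, 0.001, -1.0]]
force: [1.1, -0.5, 0.1]
opening: 0.999
grasp_force: 0.0
t 11.6 pos [ 0.4997 -0.2525  0.2024] d [-0.0091  0.0022  0.5571] w [ 0.0002 -0.0003  0.0044] f [ 1.09 -0.48  0.11] open 0.999 gf 0.0 j [-38.  32.  96.  -0.  51.  52.]
```

```bash
python3 -m pendant '[[-0.008,0.002,0.15,0,0,0.004,-0.7],[-0.008,0.002,0.3,0,0,0.004,-0.5],[-0.008,0.002,0.44,0,0,0.004,-0.4],[-0.008,0.002,0.52,0,0,0.004,-0.4],[-0.008,0.002,0.557,0,0,0.004,-0.4],[-0.008,0.002,0.557,0,0,0.004,-0.4],[-0.008,0.002,0.557,0,0,0.004,-0.4],[-0.008,0.002,0.557,0,0,0.004,-0.4]]'
python3 - <<'E'
from h import *
to([.498,-.253,.091],-91.3)
E
python3 -m pendant '[[0,0,0,0,0,0,1],[0,0,0,0,0,0,1],[0,0,0,0,0,0,1],[0,0,0,0,0,0,1],[0,0,0,0,0,0,1],[0,0,0,0,0,0,1],[0,0,0,0,0,0,1],[0,0,0,0,0,0,1]]'
python3 - <<'E'
from h import *
to([.498,-.253,.091],-91.3)
n="top"
im,d=capture(n);cv2.imwrite("pics/t5.png",cv2.resize(im[150:310,350:480,::-1],None,fx=3,fy=3))
E
```

```text
time_s: 12.4
position: [0.4985, -0.2534, 0.0916]
tcp_rot: [[1.0, -0.023, 0.002], [-0.023, -1.0, -0.002], [0.002, 0.001, -1.0]]
force: [-0.1, -1.2, -0.8]
opening: 0.704
grasp_force: 0.0
t 12.4 pos [ 0.4985 -0.2534  0.0916] d [-0.0026 -0.0019  0.0031] w [ 0.0005 -0.0006 -0.0001] f [-0.06 -1.17 -0.83] open 0.704 gf 0.0 j [-38.  43. 100.  -0.  38.  53.]
time_s: 13.2
position: [0.4978, -0.253, 0.0904]
tcp_rot: [[1.0, -0.023, -0.0], [-0.023, -1.0, -0.0], [-0.0, 0.0, -1.0]]
force: [0.1, 0.4, 0.5]
opening: 0.248
grasp_force: 30.0
t 13.2 pos [ 0.4978 -0.253   0.0904] d [ 0.0008 -0.0002 -0.0028] w [ 0.      0.     -0.0002] f [0.1  0.36 0.54] open 0.248 gf 30.0 j [-38.  43. 100.  -0.  38.  53.]
```

View pics/t5.png

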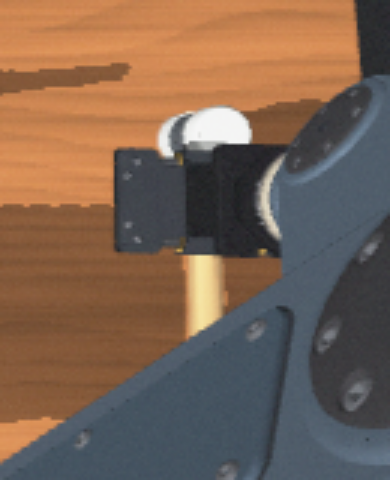

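```bash
python3 -m pendant '[[0,0,-0.05,0,0,0,1],[0,0,-0.15,0,0,0,1],[0,0,-0.3,0,0,0,1],[0,0,-0.5,0,0,0,1],[0,0,-0.7,0,0,0,1],[0,0,-0.9,0,0,0,1],[0,0,-1,0,0,0,1],[0,0,-1,0,0,0,1]]'
python3 - <<'E'
from h import *
to([.531,.035,.33],-91.3)
n="side"
im,d=capture(n);cv2.imwrite("pics/s6.png",cv2.resize(im[120:384,100:420,::-1],None,fx=2.4,fy=2.2))
E
```

```text
time_s: 14.05
position: [0.4985, -0.2533, 0.2934]
tcp_rot: [[1.0, -0.023, 0.004], [-0.023, -1.0, -0.004], [0.004, 0.003, -1.0]]
force: [1.1, -0.4, -6.8]
opening: 0.25
grasp_force: 30.0
t 14.05 pos [ 0.4985 -0.2533  0.2934] d [ 0.1303 -1.4442 -0.1874] w [ 0.0011 -0.0014 -0.0001] f [ 1.05 -0.4  -6.82] open 0.25 gf 30.0 j [-38.  25.  92.  -0.  63.  53.]
```

View pics/s6.png

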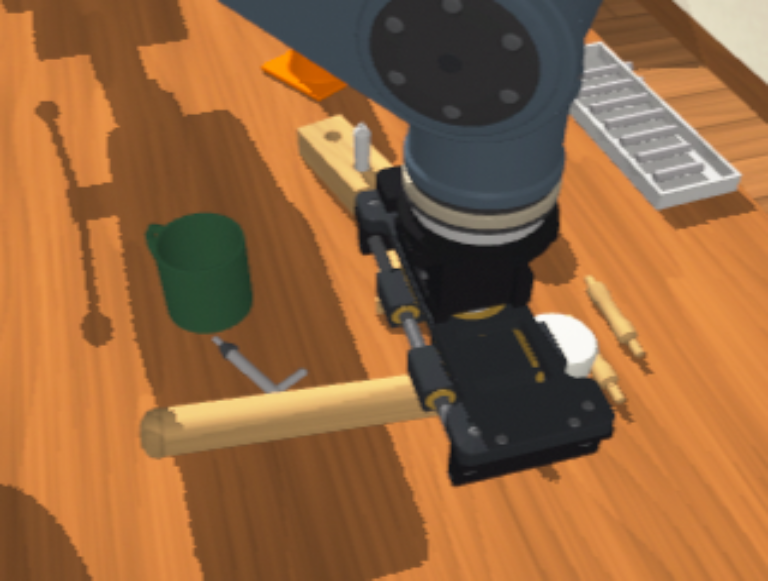

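The mallet is held with its handle level: butt at (160,430), head at (570,345) in the crop. I'll carry it over the chuck.

```bash
python3 -m pendant '[[0,-0.1,-0.15,0,0,0,1],[0.05,-0.25,-0.19,0,0,0,1],[0.1,-0.45,-0.19,0,0,0,1],[0.13,-0.65,-0.19,0,0,0,1],[0.13,-0.85,-0.19,0,0,0,1],[0.13,-0.95,-0.19,0,0,0,1],[0.13,-1,-0.19,0,0,0,1],[0.13,-1,-0.19,0,0,0,1]]'; python3 -m pendant '[[0,-0.1,0,0,0,0,1],[0,-0.25,0,0,0,0,1],[0,-0.38,0,0,0,0,1],[0,-0.444,0,0,0,0,1],[0,-0.444,0,0,0,0,1],[0,-0.444,0,0,0,0,1],[0,-0.444,0,0,0,0,1]]'
python3 - <<'E'
from h import *
to([.531,.035,.33],-91.3)
for n in ("side","top"):
    im,d=capture(n);W=pts(n,d);np.savez("pics/"+n+"7",im=im,d=d)
    m=(np.hypot(W[...,0]-.583,W[...,1]-.03)<.05)&(W[...,2]>.19)&(W[...,2]<.34)
    P=W[m]; w=P[(im[m].min(1)>150)]
    print(n,len(P),len(w))
    for z in np.arange(.19,.34,.01):
        q=w[(w[:,2]>=z)&(w[:,2]<z+.01)]
        if len(q):print(round(z,3),len(q),np.round(q.mean(0)*1000,1),np.round(q.min(0)*1000,0),np.round(q.max(0)*1000,0))
    if n=="side": cv2.imwrite("pics/s7.png",cv2.resize(im[60:270,140:350,::-1],None,fx=2.8,fy=2.8))
E
```

```text
time_s: 14.9
position: [0.5273, -0.0523, 0.3265]
tcp_rot: [[1.0, -0.021, -0.005], [-0.021, -1.0, 0.001], [-0.005, -0.001, -1.0]]
force: [0.1, -1.3, -6.7]
opening: 0.248
grasp_force: 30.0
time_s: 15.6
position: [0.5308, 0.0337, 0.3283]
tcp_rot: [[1.0, -0.025, -0.0], [-0.025, -1.0, -0.001], [-0.0, 0.001, -1.0]]
force: [-0.4, -0.1, -6.8]
opening: 0.251
grasp_force: 30.0
t 15.6 pos [0.5308 0.0337 0.3283] d [ 0.001  -0.0065 -0.0087] w [ 0.0003  0.0001 -0.0006] f [-0.39 -0.15 -6.8 ] open 0.251 gf 30.0 j [-8. 21. 93. -0. 67. 83.]
side 649 52
0.23 8 [548.4  31.9 236.5] [546.  28. 234.] [550.  36. 240.]
0.24 12 [551.1  31.7 243.9] [549.  27. 240.] [553.  38. 248.]
0.28 21 [607.   27.3 288. ] [601.  14. 286.] [611.  39. 290.]
0.29 11 [599.   18.  291.3] [595.  12. 290.] [602.  26. 293.]
top 0 0
```

View pics/s7.png

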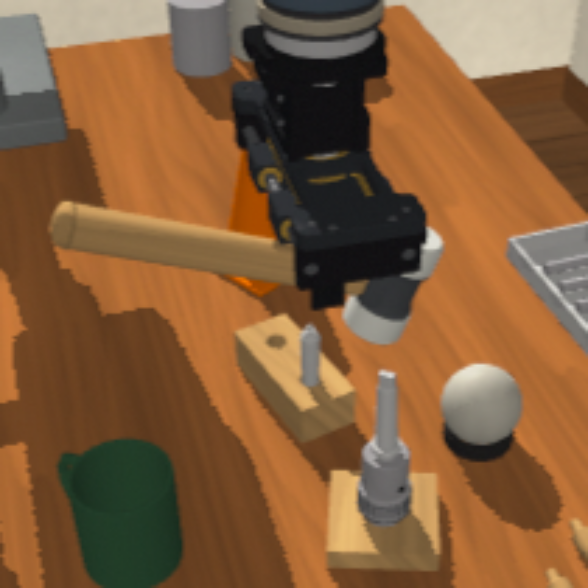

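```bash
cat >> h.py <<'E'
def tilt():
    "handle tilt from side camera: fit line to top-ridge of handle"
    im,d=capture("side");W=pts("side",d);s=readout.read_state();p=s["position"]
    hsv=cv2.cvtColor(im,cv2.COLOR_RGB2HSV)
    m=(W[...,0]>p[0]-.19)&(W[...,0]<p[0]-.045)&(abs(W[...,1]-p[1])<.03)&(W[...,2]>.02+0*p[2])&(abs(W[...,2]-(p[2]-.051))<.09)&(W[...,2]>.1)
    P=W[m];xs=[];zs=[]
    for x in np.arange(p[0]-.19,p[0]-.05,.01):
        q=P[(P[:,0]>=x)&(P[:,0]<x+.01)]
        if len(q)>5: xs.append(x+.005);zs.append((q[:,2].max()+q[:,2].min())/2)
    k=np.polyfit(xs,zs,1);print("t",s["time_s"],"n",len(P),"tilt",np.degrees(np.arctan(k[0])),"z at grip",np.polyval(k,p[0]),"tcp z",p[2], "moment",np.round(s["moment"],2))
E
python3 -c "
from h import *
tilt()"; python3 -m pendant '[[0,0,0,0,0,0,1],[0,0,0,0,0,0,1],[0,0,0,0,0,0,1]]' >/dev/null; python3 -c "
from h import *
tilt()"
```

```text
t 15.75 n 1194 tilt -20.813093848630533 z at grip 0.2781424058441935 tcp z 0.3284246718256166 moment [-0.07  0.33  0.02]
t 16.1 n 1190 tilt -20.61600224491554 z at grip 0.27856870921620247 tcp z 0.32849774324769865 moment [-0.01  0.41 -0.04]
```

```bash
python3 -m pendant '[[-0.015,-0.005,0,0,0.02,0,1],[-0.03,-0.005,0,0,0.04,0,1],[-0.05,-0.005,0,0,0.06,0,1],[-0.065,-0.005,0.005,0,0.08,0,1],[-0.08,-0.005,0.01,0,0.1,0,1],[-0.09,-0.005,0.0165,0,0.115,0,1],[-0.09,-0.005,0.0165,0,0.115,0,1],[-0.09,-0.005,0.0165,0,0.115,0,1]]'
python3 - <<'E'
from h import *
tilt()
s=readout.read_state();R=np.array(s["tcp_rot"]);print("grasp",s["position"]+.051*R[:,2],s["force"],s["opening"])
im,d=capture("side");cv2.imwrite("pics/s8.png",cv2.resize(im[60:270,140:350,::-1],None,fx=2.8,fy=2.8))
print("down 20mm in tool units:",R.T@[0,0,-.02]/.2,"up x:",R.T@[.02,0,0]/.2)
E
```

```text
time_s: 16.9
position: [0.5123, 0.0366, 0.3252]
tcp_rot: [[0.936, -0.023, 0.352], [-0.022, -1.0, -0.008], [0.352, -0.0, -0.936]]
force: [0.2, -0.6, -7.0]
opening: 0.248
grasp_force: 30.0
t 16.95 n 1044 tilt 2.4917990064072124 z at grip 0.2871777939845714 tcp z 0.3254083430736935 moment [-0.02  0.99 -0.  ]
grasp [0.53094358 0.03607507 0.27769148] [ 0.55523762 -1.01636976 -6.07736974] 0.2523460771075984
down 20mm in tool units: [-3.52995952e-02 -1.21427865e-05  9.35624841e-02] up x: [ 0.09353755 -0.00231321  0.03528989]
```

View pics/s8.png

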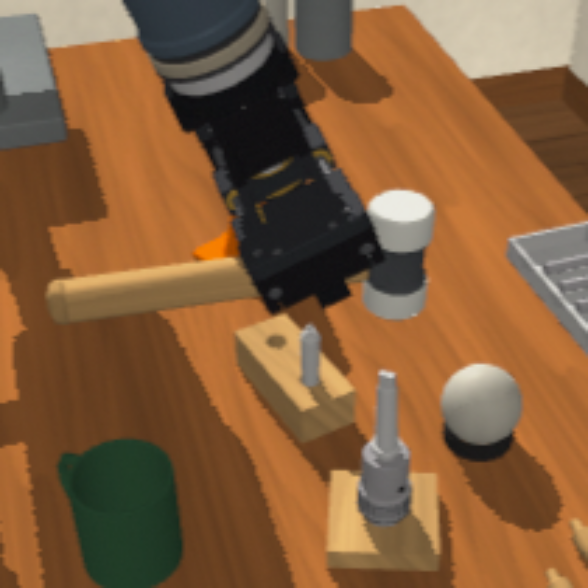

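```bash
python3 -m pendant '[[-0.044,0.007,0.117,0,0,0,1],[-0.115,0.007,0.304,0,0,0,1],[-0.138,0.007,0.365,0,0,0,1],[-0.138,0.007,0.365,0,0,0,1]]'; python3 -m pendant '[[0.02,0,-0.05,0,0,0,1],[0.035,0,-0.094,0,0,0,1],[0.07,0,-0.187,0,0,0,1],[0.07,0,-0.187,0,0,0,1]]'
cat >> h.py <<'E'
def atop():
    im,d=capture("side");W=pts("side",d)
    P=W[(np.hypot(W[...,0]-.579,W[...,1]-.029)<.014)&(W[...,2]>.09)&(W[...,2]<.19)]
    print("arbor top", np.round(np.sort(P[:,2])[-12:]*1000,1), len(P))
    return im
E
python3 - <<'E'
from h import *
tilt();im=atop()
s=readout.read_state();R=np.array(s["tcp_rot"]);print("grasp",s["position"]+.051*R[:,2],s["force"],s["opening"])
cv2.imwrite("pics/s9.png",cv2.resize(im[60:270,140:350,::-1],None,fx=2.8,fy=2.8))
E
```

```text
time_s: 17.4
position: [0.5136, 0.035, 0.2464]
tcp_rot: [[0.935, -0.023, 0.353], [-0.022, -1.0, -0.008], [0.353, -0.0, -0.936]]
force: [-0.2, 0.1, -5.4]
opening: 0.252
grasp_force: 30.0
time_s: 17.8
position: [0.5147, 0.0348, 0.2906]
tcp_rot: [[0.932, -0.023, 0.361], [-0.021, -1.0, -0.01], [0.361, 0.001, -0.932]]
force: [1.2, -0.9, -5.3]
opening: 0.251
grasp_force: 30.0
t 17.85 n 919 tilt 15.264241309851844 z at grip 0.25251201181243266 tcp z 0.2891817059666938 moment [-0.04  0.98  0.05]
arbor top [166.  166.1 166.4 166.5 166.6 166.9 166.9 167.  167.4 167.4 168.3 168.6] 242
grasp [0.53080973 0.03469192 0.24023523] [-0.06685732  0.41489751 -5.93822578] 0.24864356931853224
```

View pics/s9.png

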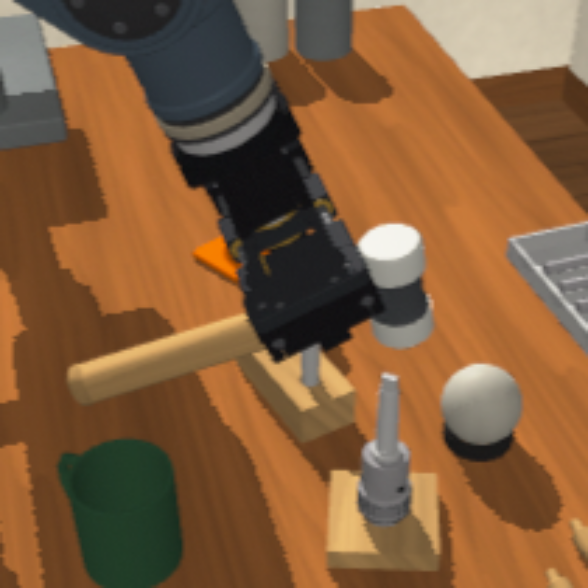

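Run:
```python
from h import *
ims=[np.load("pics/side.npz"),]
im,d=capture("side")
for k,(D) in {"start":ims[0]["d"],"now":d}.items():
    W=pts("side",D); P=W[(np.hypot(W[...,0]-.580,W[...,1]-.028)<.03)&(W[...,2]>.03)&(W[...,2]<.19)]
    e=np.array([.958,-.286])
    for z in np.arange(.03,.17,.01):
        q=P[(P[:,2]>=z)&(P[:,2]<z+.01)]
        if len(q)>4: l=q[:,:2]@e; print(k,round(z,3),len(q),"lateral mid",round((l.min()+l.max())*500,1),"width",round(np.ptp(l)*1000,1),np.round(q.mean(0)*1000,1))
    print(np.round(np.sort(P[:,2])[-8:]*1000,1))
    r=[q for q in [P[(P[:,2]>.082)&(P[:,2]<.0905)]]][0];print("mouth face",np.round(r.mean(0)*1000,1),np.median(r[:,2]))
```

```text
start 0.03 58 lateral mid 548.8 width 43.4 [575.6  19.1  34.9]
start 0.04 66 lateral mid 548.5 width 43.4 [577.5  19.9  45.7]
start 0.05 78 lateral mid 548.3 width 38.8 [577.4  20.9  54.3]
start 0.06 48 lateral mid 547.8 width 37.9 [578.   20.6  64.8]
start 0.07 76 lateral mid 548.3 width 35.6 [579.4  24.9  75.4]
start 0.08 174 lateral mid 548.4 width 36.1 [581.5  31.6  85.9]
[88.8 88.8 88.9 89.  89.  89.  89.4 89.8]
mouth face [581.7  31.8  86.2] 0.08636665681235511
now 0.03 51 lateral mid 547.4 width 40.7 [575.3  18.8  35.6]
now 0.04 62 lateral mid 548.6 width 43.4 [578.3  19.8  45.3]
now 0.05 74 lateral mid 547.4 width 40.9 [578.4  20.4  53.7]
now 0.06 57 lateral mid 547.8 width 38.0 [576.2  21.   65.2]
now 0.07 52 lateral mid 548.4 width 35.7 [577.8  20.5  75. ]
now 0.08 114 lateral mid 548.1 width 35.4 [579.5  25.9  85.9]
now 0.09 51 lateral mid 547.9 width 22.1 [580.1  28.8  93.8]
now 0.1 28 lateral mid 548.4 width 15.4 [580.6  27.7 105.2]
now 0.11 23 lateral mid 548.0 width 15.3 [579.8  28.1 114.8]
now 0.12 30 lateral mid 547.7 width 15.0 [579.9  28.5 124.6]
now 0.13 27 lateral mid 547.4 width 14.9 [579.7  28.9 134.6]
now 0.14 25 lateral mid 548.0 width 12.8 [580.1  28.3 144.5]
now 0.15 32 lateral mid 547.7 width 12.7 [580.5  30.  154.4]
now 0.16 27 lateral mid 548.3 width 10.6 [581.9  31.9 164.9]
[167.5 167.5 167.6 167.7 167.9 167.9 168.3 168.3]
mouth face [579.6  26.4  86.4] 0.08637977391054713
```

```bash
cat >> h.py <<'E'
def tog(g,yaw,til):
    "grasp point to g, tool tilted by til (fingers forward)"
    s=readout.read_state();R=np.array(s["tcp_rot"])
    a=np.radians(yaw);y=np.array([np.cos(a),np.sin(a),0]);x=np.cross(y,[0,0,-1.])
    R1=Ro.from_rotvec(np.radians(til)*y).as_matrix()@np.stack([x,y,[0,0,-1.]],1)
    d=R.T@(np.array(g)-.051*R1[:,2]-s["position"])/.2;w=Ro.from_matrix(R.T@R1).as_rotvec()/np.pi
    print("t",s["time_s"],"grasp now",np.round(s["position"]+.051*R[:,2],4),"d",np.round(d,4),"w",np.round(w,4),"f",np.round(s["force"],1))
    print("down 20mm d:",np.round(R1.T@[0,0,-.1],4))
E
python3 -c "
from h import *
tog([.5308,.0345,.26],-91.3,5.6)"
```

```text
t 17.95 grasp now [0.53   0.0348 0.2393] d [ 0.1066  0.0016 -0.0867] w [ 0.     -0.0837 -0.0001] f [ 0.4 -0.1 -7.8]
down 20mm d: [-0.0098  0.      0.0995]
```

```bash
python3 -m pendant '[[0.02,0,-0.05,0,-0.02,0,1],[0.05,0,-0.085,0,-0.04,0,1],[0.08,0,-0.085,0,-0.06,0,1],[0.107,0,-0.085,0,-0.084,0,1],[0.107,0,-0.085,0,-0.084,0,1],[0.107,0,-0.085,0,-0.084,0,1]]' >/dev/null
python3 - <<'E'
from h import *
tilt();tog([.5308,.0345,.26],-91.3,5.6)
E
```

```text
t 18.6 n 1109 tilt -6.6804666848843155 z at grip 0.26102095137105097 tcp z 0.30934877974354685 moment [-0.05  0.6  -0.03]
t 18.6 grasp now [0.5302 0.0349 0.2586] d [ 0.003   0.0021 -0.0068] w [-0.0001  0.0006 -0.0002] f [-0.1 -0.1 -6.7]
down 20mm d: [-0.0098  0.      0.0995]
```

```bash
python3 -m pendant '[[-0.01,0,0.1,0,0,0,1],[-0.022,0,0.22,0,0,0,1],[-0.028,0,0.283,0,0,0,1],[-0.028,0,0.283,0,0,0,1],[-0.028,0,0.283,0,0,0,1]]'; python3 -c "
from h import *
tilt()"; python3 -m pendant '[[0.005,0,-0.05,0,0,0,1],[0.015,0,-0.15,0,0,0,1],[0.03,0,-0.3,0,0,0,1],[0.045,0,-0.45,0,0,0,1],[0.045,0,-0.45,0,0,0,1],[0.045,0,-0.45,0,0,0,1]]'
python3 - <<'E'
from h import *
tilt()
im,d=capture("side");W=pts("side",d); P=W[(np.hypot(W[...,0]-.580,W[...,1]-.028)<.03)&(W[...,2]>.03)&(W[...,2]<.19)]
print(np.round(np.sort(P[:,2])[-8:]*1000,1));tog([.5308,.0345,.29],-91.3,5.6)
cv2.imwrite("pics/s10.png",cv2.resize(im[60:270,140:350,::-1],None,fx=2.8,fy=2.8))
E
```

```text
time_s: 19.1
position: [0.5255, 0.0349, 0.2536]
tcp_rot: [[0.995, -0.023, 0.096], [-0.023, -1.0, -0.002], [0.096, -0.0, -0.995]]
force: [-0.2, -0.1, -6.6]
opening: 0.251
grasp_force: 30.0
t 19.15 n 981 tilt 5.727978314399568 z at grip 0.20236622791253261 tcp z 0.2538186414751091 moment [-0.01  0.58  0.03]
time_s: 19.75
position: [0.5262, 0.0349, 0.3446]
tcp_rot: [[0.995, -0.023, 0.098], [-0.023, -1.0, -0.002], [0.098, 0.0, -0.995]]
force: [-0.3, 0.3, -6.4]
opening: 0.249
grasp_force: 30.0
t 19.8 n 1152 tilt 2.694823706310217 z at grip 0.29420671144342314 tcp z 0.34312546144276773 moment [-0.07  0.63  0.01]
[166.4 166.5 166.5 166.6 166.9 167.5 167.7 168.5]
t 19.85 grasp now [0.5298 0.035  0.2916] d [0.0033 0.0021 0.0084] w [-0.0001  0.0015 -0.0002] f [ 0.4  0.2 -6.9]
down 20mm d: [-0.0098  0.      0.0995]
```

View pics/s10.png

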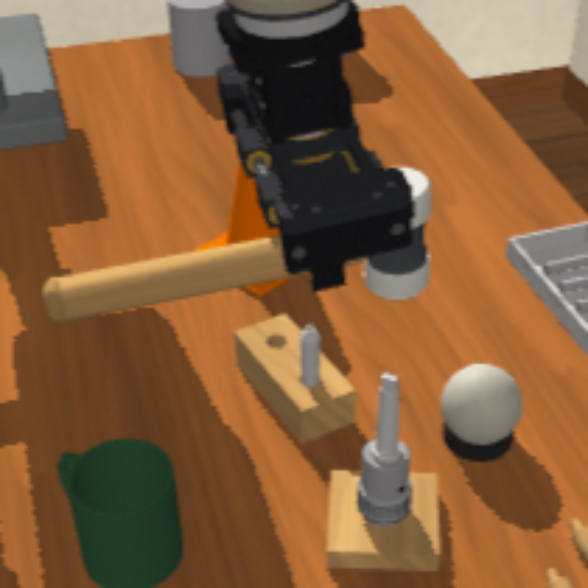

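```bash
python3 -m pendant '[[-0.017,0,0.17,0,0,0,1],[-0.042,0,0.42,0,0,0,1],[-0.046,0,0.463,0,0,0,1],[-0.046,0,0.463,0,0,0,1]]'; python3 -m pendant '[[0.005,0,-0.05,0,0,0,1],[0.015,0,-0.15,0,0,0,1],[0.03,0,-0.3,0,0,0,1],[0.045,0,-0.463,0,0,0,1],[0.045,0,-0.463,0,0,0,1],[0.045,0,-0.463,0,0,0,1]]'>/dev/null
python3 - <<'E'
from h import *
tilt()
for i in range(2):
    im,d=capture("side");W=pts("side",d); P=W[(np.hypot(W[...,0]-.580,W[...,1]-.028)<.03)&(W[...,2]>.03)&(W[...,2]<.19)]
    print(np.round(np.sort(P[:,2])[-8:]*1000,1))
# predicted image row of tang top: use silhouette bright pixels column scan
c=calibration("side");K=np.array(c["mtx"]);T=np.linalg.inv(np.array(c["T"]))
for z in (.168,.170,.173,.088,.094,.097):
    p=T[:3,:3]@[.5815,.0325,z]+T[:3,3];q=K@p;print(z,np.round(q[:2]/q[2],1))
g=cv2.cvtColor(im,cv2.COLOR_RGB2GRAY);print(g[186:240,279].tolist())
d4=d[186:240,279];print(np.round(d4,3).tolist())
tog([.5308,.0345,.29],-91.3,5.6)
E
```

```text
time_s: 20.25
position: [0.5251, 0.035, 0.249]
tcp_rot: [[0.996, -0.023, 0.091], [-0.023, -1.0, -0.001], [0.091, -0.001, -0.996]]
force: [0.1, -0.7, -6.6]
opening: 0.249
grasp_force: 30.0
t 20.9 n 1140 tilt 7.657243960405604 z at grip 0.295254634882113 tcp z 0.3439024774058719 moment [-0.09  0.6   0.04]
[166.7 167.1 167.4 167.6 167.7 167.8 168.3 168.6]
[166.3 166.3 166.4 167.1 167.5 167.9 168.1 168.6]
0.168 [278.3 194.3]
0.17 [278.4 193.6]
0.173 [278.4 192.5]
0.088 [276.9 221.7]
0.094 [277.  219.7]
0.097 [277.  218.8]
[125, 124, 124, 125, 126, 124, 126, 164, 212, 175, 128, 128, 128, 127, 137, 137, 134, 134, 135, 134, 135, 134, 134, 133, 133, 133, 133, 133, 134, 133, 133, 133, 133, 132, 132, 129, 130, 138, 132, 113, 103, 109, 107, 106, 106, 104, 105, 104, 104, 103, 104, 101, 104, 114]
[1.1069999933242798, 1.1009999513626099, 1.0980000495910645, 0.0, 1.0959999561309814, 1.090999960899353, 1.0870000123977661, 1.0809999704360962, 0.8259999752044678, 0.824999988079071, 0.8259999752044678, 0.8270000219345093, 0.8270000219345093, 0.8289999961853027, 0.828000009059906, 0.8299999833106995, 0.
[... 178 characters left out ...]
.8500000238418579, 0.8500000238418579, 0.8500000238418579, 0.8519999980926514, 0.8550000190734863, 0.8550000190734863, 0.8579999804496765, 0.8600000143051147, 0.8629999756813049, 0.0, 0.8650000095367432, 0.8690000176429749, 0.8640000224113464, 0.8659999966621399, 0.8709999918937683, 0.8679999709129333, 0.8640000224113464, 0.8640000224113464, 0.8700000047683716, 0.871999979019165, 0.8730000257492065, 0.875, 0.8759999871253967, 0.8799999952316284, 0.8820000290870667, 0.8840000033378601, 0.8870000243186951, 0.8849999904632568, 0.8830000162124634]
t 21.0 grasp now [0.5297 0.0349 0.2916] d [0.0036 0.002  0.0086] w [-0.0001  0.0015 -0.0002] f [ 0.   0.1 -6.5]
down 20mm d: [-0.0098  0.      0.0995]
```

Three blows in, the tang top hasn't moved since the first and sits at z≈0.168, so the collar is down. I'll take the mallet back.

```bash
python3 -m pendant '[[0.005,0.08,0,0,-0.01,0,1],[0.02,0.25,0,0,-0.02,0,1],[0.02,0.45,0,0,-0.031,0,1],[0.01,0.65,0,0,-0.031,0,1],[0,0.85,0,0,-0.031,0,1],[0,0.95,0,0,-0.031,0,1],[0,1,0,0,-0.031,0,1],[0,1,0,0,-0.031,0,1]]'; python3 -c "
from h import *
tog([.498,-.253,.2],-91.3,0)"
```

```text
time_s: 21.8
position: [0.5214, -0.166, 0.3427]
tcp_rot: [[1.0, -0.025, -0.002], [-0.025, -1.0, 0.001], [-0.002, -0.001, -1.0]]
force: [0.9, 0.7, -6.9]
opening: 0.253
grasp_force: 30.0
t 21.8 grasp now [ 0.5213 -0.166   0.2917] d [-0.1052  0.4381  0.4582] w [-0.0003  0.0006 -0.0008] f [ 0.9  0.7 -6.9]
down 20mm d: [0.  0.  0.1]
```

```bash
python3 -m pendant '[[-0.03,0.1,0,0,0,0,1],[-0.07,0.25,0,0,0,0,1],[-0.1,0.38,0.1,0,0,0,1],[-0.105,0.438,0.25,0,0,0,1],[-0.105,0.438,0.38,0,0,0,1],[-0.105,0.438,0.458,0,0,0,1],[-0.105,0.438,0.458,0,0,0,1],[-0.105,0.438,0.458,0,0,0,1]]'>/dev/null; python3 -c "
from h import *
tilt();tog([.498,-.253,.042],-91.3,0)"
```

```text
t 22.65 n 2013 tilt -7.869459154462852 z at grip 0.20321811860834116 tcp z 0.253215217438063 moment [-0.11  0.38 -0.  ]
t 22.65 grasp now [ 0.4997 -0.2516  0.2022] d [-0.009   0.0068  0.8011] w [ 0.0002 -0.0005  0.0003] f [ 0.1 -0.3 -6.6]
down 20mm d: [0.  0.  0.1]
```

```bash
python3 -m pendant '[[-0.01,0,0.08,0,0.01,0,1],[-0.02,0,0.2,0,0.025,0,1],[-0.035,0.005,0.35,0,0.04,0,1],[-0.038,0.005,0.5,0,0.04,0,1],[-0.038,0.005,0.62,0,0.04,0,1],[-0.038,0.005,0.7,0,0.04,0,1],[-0.038,0.005,0.74,0,0.04,0,1],[-0.038,0.005,0.74,0,0.04,0,1]]'>/dev/null; python3 -m pendant '[[0,0,0.02,0,0,0,1],[0,0,0.035,0,0,0,1],[0,0,0.05,0,0,0,1],[0,0,0.05,0,0,0,1],[0,0,0.05,0,0,0,1]]'>/dev/null
python3 - <<'E'
from h import *
tog([.498,-.253,.041],-91.3,7)
im,d=capture("side");W=pts("side",d)
P=W[(abs(W[...,1]+.25)<.03)&(W[...,0]>.3)&(W[...,0]<.44)&(W[...,2]>.015)&(W[...,2]<.09)]
for x in np.arange(.3,.44,.02):
    q=P[(P[:,0]>=x)&(P[:,0]<x+.02)]
    if len(q)>4: print(round(x,2),len(q),q[:,2].max())
E
```

```text
t 23.95 grasp now [ 0.499  -0.2534  0.0442] d [-0.0061 -0.0019  0.0154] w [ 0.0002 -0.0013 -0.0002] f [ 0.5  0.3 -5.3]
down 20mm d: [-0.0122 -0.      0.0993]
0.32 42 0.06882171094821099
0.34 83 0.06817847356386275
0.36 121 0.06724129807171353
0.38 158 0.06652405252779348
0.4 188 0.0662610958917691
0.42 200 0.06255977517030409
```

```bash
python3 -m pendant '[[-0.001,0,0.01,0,0,0,1],[-0.002,0,0.018,0,0,0,1],[-0.002,0,0.018,0,0,0,1],[-0.002,0,0.018,0,0,0,1]]'; python3 -m pendant '[[0,0,0,0,0,0,-1],[0,0,0,0,0,0,-1],[0,0,0,0,0,0,-1],[0,0,0,0,0,0,-1],[0,0,0,0,0,0,-1],[0,0,0,0,0,0,-1],[0,0,0,0,0,0,-1]]' ; python3 -m pendant '[[0.01,0,-0.1,0,0,0,-1],[0.025,0,-0.25,0,0,0,-1],[0.05,0,-0.5,0,0,0,-1],[0.075,0,-0.75,0,0,0,-1],[0.075,0,-0.75,0,0,0,-1],[0.075,0,-0.75,0,0,0,-1],[0.075,0,-0.75,0,0,0,-1]]'
python3 - <<'E'
from h import *
im,d=capture("side");W=pts("side",d)
P=W[(abs(W[...,1]+.25)<.03)&(W[...,0]>.3)&(W[...,0]<.6)&(W[...,2]>.015)&(W[...,2]<.1)]
for x in np.arange(.3,.6,.03):
    q=P[(P[:,0]>=x)&(P[:,0]<x+.03)]
    if len(q)>4: print(round(x,2),len(q),q[:,2].max())
P=W[(np.hypot(W[...,0]-.580,W[...,1]-.028)<.03)&(W[...,2]>.03)&(W[...,2]<.19)];print(np.sort(P[:,2])[-6:])
cv2.imwrite("pics/s11.png",cv2.resize(im[:,:,::-1],(800,600)))
E
```

```text
time_s: 24.4
position: [0.4919, -0.253, 0.0915]
tcp_rot: [[0.992, -0.023, 0.125], [-0.023, -1.0, -0.003], [0.125, -0.0, -0.992]]
force: [-5.8, -0.2, 2.8]
opening: 0.248
grasp_force: 30.0
time_s: 25.1
position: [0.4924, -0.253, 0.0909]
tcp_rot: [[0.992, -0.023, 0.125], [-0.023, -1.0, -0.003], [0.125, 0.0, -0.992]]
force: [0.2, 0.1, -0.4]
opening: 0.802
grasp_force: 0.0
time_s: 25.8
position: [0.4877, -0.2523, 0.2406]
tcp_rot: [[0.992, -0.023, 0.123], [-0.023, -1.0, -0.001], [0.123, -0.002, -0.992]]
force: [-0.5, -0.9, -0.1]
opening: 0.995
grasp_force: 0.0
0.33 24 0.04942075773087873
0.36 116 0.0520612118012288
0.39 205 0.051888035760863316
0.42 283 0.05272126155693624
0.45 285 0.05329540735523208
0.48 167 0.05414017972531249
0.51 278 0.08145104869536224
0.54 257 0.08094511947807237
[]
```

View pics/s11.png

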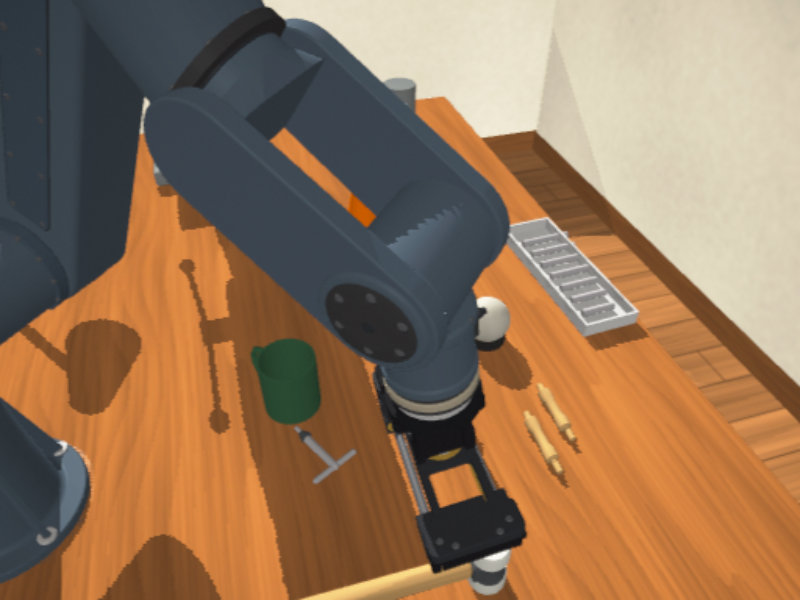

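The mallet is standing on the ledge, with its head at (490,570), and the gripper is clear. The arm blocks the side view of the chuck, so I'll check it from the top camera and then hand in.

Run:
```python
from h import *
im,d=capture("top");W=pts("top",d)
P=W[(np.hypot(W[...,0]-.584,W[...,1]-.035)<.03)&(W[...,2]>.03)&(W[...,2]<.2)]
t=P[P[:,2]>.16];print("tang",len(t),np.round(t.mean(0)*1000,1) if len(t) else "", "col",np.round(P[(P[:,2]>.09)&(P[:,2]<.099)][:,2]*1000,1)[:20], "face med",np.median(P[(P[:,2]>.082)&(P[:,2]<.0905)][:,2]))
if len(t)>3 and t[:,2].max()<.172: print(bot.hand_in())
```

```text
tang 19 [584.1  34.8 167.8] col [91.3 92.4 90.2 94.4 93.7 93.  90.1 95.8 90.2 94.6 93.1 92.4 94.9 94.6
 90.  91.5 96.  94.3 90.1 92.8] face med 0.08715700177315844
the job is handed in; nothing more can be done
None
```

I stood the arbor loose in the chuck, drove it home with three mallet blows, put the mallet back upright on the ledge and handed the job in; the last camera check put its top at 167.8 mm (home is 168 mm), but no verdict was returned.

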